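# Lock the mould in the filling stand and hold the syringe over its funnel

### The job

The blue mould in the filling stand is to be filled: first swing the stand's steel retaining arm over the mould, fully home against its stop pin, so that its orange funnel sits over the mould's inlet and the mould is locked in. Then draw the filled syringe (the one with its plunger out) from the rack, carry it over the waiting moulds, leaving these, the amber bottle and the spent syringe as they are, and bring its nozzle upright and centred to about a centimetre above the funnel's rim, without the syringe ever touching the stand or its mould. Finish there, still holding the syringe steady, ready to dose: nothing is put down or let go.

Things in the scene. Friction and masses are not known exactly. Their poses are not given: they have to be found in the camera images.
- filling_stand: fixed filling stand: aluminium base 84 x 124 x 12 mm, origin under its centre. Low white fences hold the foot of the blue mould at its middle; a steel pivot post stands 44 mm from the middle on the stand's -y side, a thin stop pin with a black sleeve (top 124 mm over the table) at 17 mm to +x and 40 mm to +y of the middle
- retaining_arm (a joint): swing angle (rad) of the flat steel arm on the pivot post, about the vertical: 0 = home, along the stand's +y across the mould's top, against the stop pin; grows as the arm swings out towards the stand's -x side, anticlockwise seen from above, to 1.7 at most. Starts well open, stays where it is left, needs about 1 to 2 N at its knob
- pivot_post (a point): point on the axis of the pivot post, 108 mm over the table (the arm's underside)
- black_knob (a point): centre of the top of the upright black knob at the free end of the retaining arm, 84 mm from the pivot axis; the knob is a smooth cylinder 18 mm across and 30 mm tall, its top 150 mm over the table, the arm's upper face (22 mm wide) 118 mm over the table. It moves with the arm
- funnel (a point): centre of the upper rim of the orange filling funnel in the retaining arm, 44 mm from the pivot axis: a sleeve 26 mm outside and 18 mm inside, its rim 126 mm over the table and 8 mm above the arm's upper face. It moves with the arm and stands over the mould's inlet when the arm is home. z is up
- mould: blue two-part mould, 74 x 36 x 94 mm, standing loose in the filling stand, 2 mm under the arm's path; its dark inlet is in the middle of its top. Origin under the centre of its foot
- syringe_rack: fixed dark grey rack with aluminium ends, 138 x 56 x 65 mm, long along its x; origin under its centre. Three upright holes at x = -40, 0 and +40 mm, the middle one empty. A syringe stands in each end hole, nozzle down; the upper deck is 63 mm over the table, and a syringe draws straight up and is free after 52 mm
- filled_syringe: white syringe, 130 mm long, plunger drawn out 28 mm above the finger flange, upright in either end hole of the rack. Barrel 21 mm across from 16 to 101 mm above the nozzle tip; the 2 mm flange at its top is 36 mm wide along the body's x but only 21 mm along its z (as the barrel): grip the barrel along z, above the rack. y points up. Origin 10.5 mm off the axis, 65 mm above the tip. About 30 g
- filled_syringe_barrel (a point): point on the axis of the filled syringe's barrel where it is best gripped, 85 mm above the nozzle tip (97 mm over the table in the rack); the syringe reaches 45 mm above it
- filled_syringe_nozzle (a point): the tip of the filled syringe's nozzle, on its axis; the nozzle is 5 mm across
- spent_syringe: spent white syringe of the same barrel, its plunger pushed in to 10 mm above the flange (114 mm long, its thumb disc 126 mm over the table against 142 mm for the filled one), standing in the other end hole; to be left alone. Origin 10 mm off its axis
- waiting_mould_a: blue mould 74 x 36 x 94 mm that waits on the table between rack and stand; to be left alone. Origin under its centre
- waiting_mould_b: a second waiting blue mould of the same size; to be left alone. Origin under its centre
- amber_bottle: brown bottle with black cap, 48 mm across, 100 mm tall, behind the waiting moulds; to be left alone. Origin under its centre
There are look-alikes about, which are no part of the job. What is shaped like the filled_syringe but purple or red is not meant.

How it is judged:
On the way, in this order (a step that is already met when the one before it is completed fails the run):
1. the retaining arm is home over the mould (value of joint retaining_arm below 0.06 rad and horizontal distance between mould and filling_stand below 0.005 m and angle between mould's own z axis and vertical below 0.06 rad), for 0.2 s.
2. the filled syringe is lifted clear above the waiting moulds in the gripper (height (world z) of filled_syringe_nozzle above 0.11 m and contact force between the fingers and filled_syringe above 0.5 N), for 0.1 s.
At the end, for the whole second after the job is handed in: The arm is home (within 0.06 rad) with the mould upright in its nest (within 5 mm), and the gripper alone still holds the filled syringe, at rest and upright (within 0.12 rad), its nozzle tip 4 to 18 mm above the funnel's rim and within 5 mm of the funnel's axis, touching neither stand nor mould (all of step 1 and horizontal distance between filled_syringe_nozzle and funnel below 0.005 m and z of filled_syringe_nozzle in the frame of funnel between 0.004 and 0.018 m and angle between filled_syringe's own y axis and vertical below 0.12 rad and linear speed of filled_syringe below 0.02 m/s and contact force between the fingers and filled_syringe above 0.5 N and contact force between filled_syringe and filling_stand below 0.1 N and contact force between filled_syringe and mould below 0.1 N); the arm keeps its last pose, push and grip.
It fails at once if the syringe touches the filling stand or the mould (contact force between filled_syringe and filling_stand above 0.3 N or contact force between filled_syringe and mould above 0.3 N).
It fails at once if the spent syringe is drawn or moved more than 15 mm (distance of spent_syringe from where it was at the start of the episode above 0.015 m).
It fails at once if a waiting mould is shifted more than 12 mm or tipped (distance of any of waiting_mould_a, waiting_mould_b from where it was at the start of the episode above 0.012 m or angle between any of waiting_mould_a, waiting_mould_b's own z axis and vertical above 0.15 rad).
It fails at once if the amber bottle is shifted more than 12 mm or tipped (distance of amber_bottle from where it was at the start of the episode above 0.012 m or angle between amber_bottle's own z axis and vertical above 0.15 rad).
It also fails if it takes over 51 s, if anything falls off the work surface, if the arm or the gripper's body presses on something with over 40 N, if the wrist force passes 120 N, or if a joint passes its speed limit or range.

### The arm

A 6-joint arm with a two-finger parallel gripper is mounted at the origin on a cart in front of the work surface, level with it; the furniture and walls round the work are solid. World frame = base frame: x ahead of the robot, y to its left, z up, the work surface at z = 0. Lengths are in m, angles in rad, forces in N, time in s.
With the tool pointing down it reaches from about 0.4 to 0.925 m from the base axis. Payload 12.5 kg.
Tool frame: the origin (TCP) lies on the centre line of the jaws, within the pads' length; the fingertips stand 19 mm ahead of it and the grasp point (between the pads) is the TCP; z points along the fingers, y is the line along which they close (so a half turn about z gives the same grasp; the last joint's range is limited). The gripper opens to 95 mm and grips with 3 to 60 N. Pads are 20 mm wide; open, the fingers measure 119 mm over their backs; the gripper's body (75 mm by 180 mm) begins 59 mm behind the grasp point.
Start: joints at [-1.292, 0.491, 1.559, -0, 1.092, -0.106], TCP at [0.235, -0.579, 0.234] pointing down, gripper open.
Joint ranges: [-3.1, 3.1], [-0.84, 2.19], [0.05, 2.79], [-1.13, 4.28], [0.06, 2.93], [-2.69, 2.69]. Speed limits (rad/s): [2.22, 2.22, 2.79, 3.14, 3.14, 3.14].

### API

Orientations are given as a 3x3 rotation matrix whose columns are the frame's x, y, z axes.
In Python, from cell import * gives the robot as it stands.
- The arm moves only by the tool carry_out, never from a script. Its argument "plan" is a list of rows, each an object with "travel": the shift along the tool's x, y, z in m, a list of three; "roll": the turn about the tool's z in rad; "gripper": the opening, from 0 (shut) to 1 (fully open). A call has 1 to 12 rows; each row is the pose to reach, as a shift and turn from the pose commanded when the call began, along the tool's axes at that moment; what a row does not reach only later rows make up. A row lasts 1/8 s, in which the tool goes at most 62.5 mm and 10.7 degrees, less where a joint would pass 70% of its speed; a pose out of reach is approached as far as the arm can. A call with a gripper value outside its range is refused whole. The fingers move at their own pace and stop on an object; "grip_force" is the grip in N (left out, the last holds). Time passes only in rows, so rows that repeat a pose let the fingers close. It gives the time, the measured TCP pose, the force, the opening and the grip force at its end, in the units of the state.
- state(): the state, without advancing time (a new reading comes with each control period).
- capture(name): name is "side" or "top" or "wrist"; returns a dict with "img" (420x560x3 uint8, red, green, blue), "depth" (420x560 float32, m along the optical axis (not along the pixel's ray), 0 where there is no reading), "mtx" (3x3 intrinsics, pixels), "R" (3x3) and "t" (3): a world point X has camera coordinates R X + t. Camera axes: x right, y down, z forward; pixel columns grow to the right and rows downward; lengths in m; the calibration is good to about 2 mm. A picture is of the moment at which its call begins.
- hand_in(): hands the job in; it is judged then, once.
Trained networks look in a picture, given as the dict that the camera call returned (one of the last four; its "shot" number tells which), for a name from the list of things; names that differ only in an ending like _2 or _b are one class to them, and where a whole thing is asked for, a point or a joint stands for the part that bears it (a point fixed in the world has none). Each returns a list of dicts, best first, with "score" (0 to 1); they miss things now and then, are a little off and sometimes report something else, mostly with a low value. They report only what shows in the picture. A call takes as long as a camera call. They do not tell look-alikes from the thing itself.
- find_in(picture, label): "location" ([x, y, z] in m, in the coordinates of the camera as it stood for that picture, good to about 4 mm: the middle of the surface that is visible of it).
The state is a dict: "clock": time; "qpos": joint angles; "dq": joint speeds; "joint_torque": joint torques, N m; "tool_pos": TCP position; "tcp_rot": TCP orientation; "wrist_force": force on the tool from outside, world axes, zero at the start; "torque": the same for the moment, N m; "gripper_width": finger opening in m; "finger_force": force on a finger pad.
Only numpy, scipy, OpenCV 4.12 (cv2) and the standard library are available. Lean on these libraries where they do the work, as an engineer would, in place of code of your own. Each camera call takes 0.05 s, during which the arm holds its last target. There are 200 camera calls.

## Working session

There is one attempt and no reset: what is moved stays moved. The work goes in short steps, Python scripts to look and compute and a tool call to move; the robot and the scene stay as the last step left them, time stands still between calls to the robot, and variables do not carry over. Pictures are saved under pics/ and viewed, at most 10 in all, crops included, and the job is handed in when it is done.

Besides the shell and the picture viewer there is one more tool, called after "Emit:" as a command line: name --argument value ..., lists and objects as JSON in quotes. carry_out: Moves the arm, as the interface text tells. Its arguments: {"type":"object","properties":{"plan":{"type":"array"},"grip_force":{"type":"number"}},"required":["plan"]}

```bash
mkdir -p pics; cat > h.py <<'E'
from cell import *
import numpy as np, cv2
def world(c,p): return c["R"].T@(np.asarray(p)-c["t"])
def pix(c,X):
    q=c["mtx"]@(c["R"]@np.asarray(X)+c["t"]); return (q[:2]/q[2]).round(0)
def save(c,n): cv2.imwrite("pics/"+n+".png",c["img"][:,:,::-1])
E
python3 - <<'E'
from h import *
np.set_printoptions(precision=4,suppress=True)
s=state(); print(s["clock"],s["tool_pos"],s["tcp_rot"],s["gripper_width"])
ims=[]
for n in ["side","top"]:
    c=capture(n); ims.append(c["img"])
    print(n,"cam at",-c["R"].T@c["t"])
    for l in ["filling_stand","retaining_arm","black_knob","funnel","pivot_post","mould","syringe_rack","filled_syringe","filled_syringe_barrel","spent_syringe","amber_bottle"]:
        try:
            for d in find_in(c,l)[:4]:
                if d["score"]>.2:
                    w=world(c,d["location"]); print(l,round(d["score"],2),w,pix(c,w))
        except Exception as e: print(l,e)
    save({"img":ims[-1]},n+"0")
E
```

```text
0.0 [ 0.2346 -0.5791  0.2331] [[ 0.9269  0.3753 -0.0003]
 [ 0.3753 -0.9269  0.0011]
 [ 0.0001 -0.0011 -1.    ]] 0.09518869823247517
side cam at [0.3672 0.9885 0.6077]
filling_stand 0.8 [0.5826 0.1672 0.113 ] [310. 168.]
retaining_arm 0.82 [0.5569 0.1561 0.1213] [323. 165.]
black_knob 0.66 [0.5581 0.1524 0.1212] [323. 164.]
black_knob 0.58 [0.6233 0.3147 0.0686] [268. 220.]
black_knob 0.5 [0.5885 0.1755 0.0798] [305. 183.]
funnel 0.72 [0.5561 0.1517 0.1241] [324. 163.]
pivot_post 0.73 [0.5864 0.1731 0.1123] [307. 170.]
mould 0.7 [0.5884 0.1764 0.0807] [305. 183.]
syringe_rack 0.76 [0.5241 0.4147 0.0453] [300. 274.]
syringe_rack 0.71 [0.5901 0.1776 0.0813] [304. 183.]
filled_syringe 0.91 [0.4795 0.4993 0.093 ] [312. 294.]
filled_syringe 0.77 [0.7947 0.1853 0.0796] [217. 168.]
filled_syringe 0.74 [0.4726 0.4154 0.1074] [331. 254.]
filled_syringe_barrel 0.9 [0.4811 0.5038 0.0858] [310. 299.]
filled_syringe_barrel 0.71 [0.4719 0.4163 0.1096] [331. 254.]
filled_syringe_barrel 0.67 [0.7943 0.185  0.0823] [218. 167.]
filled_syringe_barrel 0.48 [0.5566 0.1535 0.1261] [324. 162.]
spent_syringe
[... 559 characters left out ...]
.75 [0.5871 0.1683 0.013 ] [339. 234.]
mould 0.73 [0.6009 0.1664 0.103 ] [343. 223.]
syringe_rack 0.61 [0.5146 0.3936 0.0632] [238. 266.]
filled_syringe 0.73 [0.7971 0.181  0.1027] [334. 134.]
filled_syringe 0.63 [0.4757 0.4094 0.1132] [228. 284.]
filled_syringe 0.54 [0.4815 0.4853 0.1013] [193. 281.]
filled_syringe_barrel 0.76 [0.4791 0.4092 0.1114] [228. 282.]
filled_syringe_barrel 0.7 [0.4823 0.4922 0.1   ] [190. 281.]
filled_syringe_barrel 0.66 [0.793  0.1829 0.1016] [333. 136.]
spent_syringe 0.63 [0.5556 0.4009 0.1127] [232. 245.]
amber_bottle 0.82 [0.6918 0.3147 0.0683] [274. 185.]
amber_bottle 0.51 [0.5133 0.395  0.062 ] [237. 267.]
amber_bottle 0.38 [0.5711 0.1371 0.1229] [359. 236.]
```

View pics/side0.png

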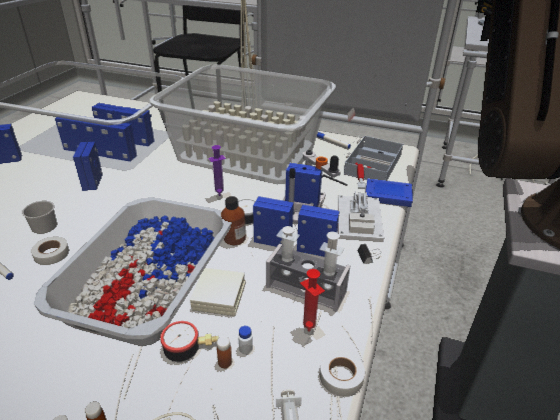

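View pics/top0.png

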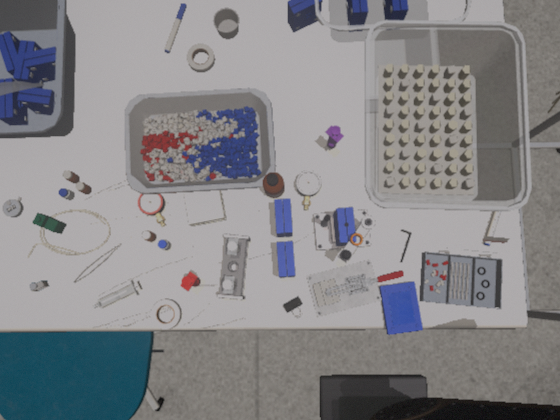

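```bash
python3 - <<'E'
from h import *
np.set_printoptions(precision=4,suppress=True)
t=capture("top"); s=capture("side")
a=cv2.resize(t["img"][195:275,300:390],(450,400),interpolation=cv2.INTER_CUBIC)
b=cv2.resize(s["img"][210:310,255:355],(400,400),interpolation=cv2.INTER_CUBIC)[:, :350]
save({"img":np.hstack([a,b])},"crop1")
def xyz(c,zmin,zmax):
    v,u=np.mgrid[0:420,0:560]; d=c["depth"]; P=np.stack([u,v,np.ones_like(u)],-1)@np.linalg.inv(c["mtx"]).T*d[...,None]
    W=(P-c["t"])@c["R"]; return W,(d>0)&(W[...,2]>zmin)&(W[...,2]<zmax)
# tops in the rack area and stand area, from top cam
W,_=xyz(t,0,1)
def comps(m,txt):
    n,l,st,ce=cv2.connectedComponentsWithStats(m.astype(np.uint8))
    for i in range(1,n):
        if st[i,4]>=4: 
            w=W[l==i]; print(txt,ce[i].round(),st[i,4],np.median(w,0),"z",w[:,2].min(),w[:,2].max(),"rect",cv2.minAreaRect(w[:,:2].astype(np.float32)))
z=W[...,2]
rk=(W[...,0]>.43)&(W[...,0]<.6)&(W[...,1]>.36)&(W[...,1]<.46)
comps(rk&(z>.118),"syr"); comps(rk&(z>.05)&(z<.075),"rack")
stn=(W[...,0]>.5)&(W[...,0]<.7)&(W[...,1]>.08)&(W[...,1]<.235)
comps(stn&(z>.135),"knob"); comps(stn&(z>.112)&(z<.135),"arm/pin"); comps(stn&(z>.085)&(z<.1),"mould"); comps(stn&(z>.007)&(z<.018),"base")
comps((W[...,0]>.5)&(W[...,0]<.72)&(W[...,1]>.235)&(W[...,1]<.36)&(z>.08),"wait/bottle")
print(world(t,find_in(t,"black_knob")[0]["location"]))
E
```

```text
syr [232. 245.] 73 [0.555  0.4007 0.1254] z 0.1188783147579172 0.13004325617971854 rect ((0.5545108318328857, 0.40097033977508545), (0.018456650897860527, 0.018987366929650307), 44.844505310058594)
syr [227. 284.] 81 [0.475  0.4085 0.1413] z 0.11848584516300428 0.14510227740545215 rect ((0.4761798679828644, 0.40787816047668457), (0.018386276438832283, 0.018462032079696655), 89.49767303466797)
rack [234. 266.] 931 [0.5145 0.398  0.0627] z 0.051015721890705634 0.07486206192441769 rect ((0.5155857801437378, 0.4044307470321655), (0.05565166845917702, 0.1384161114692688), 84.28536224365234)
knob [375. 190.] 478 [0.6562 0.1115 0.1752] z 0.150747210435077 0.18180420358368202 rect ((0.6603151559829712, 0.1075371503829956), (0.08853136003017426, 0.03633888438344002), 22.547807693481445)
knob [347. 254.] 62 [0.5329 0.1659 0.1486] z 0.1395684706331165 0.15304750451287708 rect ((0.5330262780189514, 0.16555774211883545), (0.015689391642808914, 0.016569893807172775), 1.6480460166931152)
arm/pin [327. 217.] 30 [0.612  0.2023 0.1234] z 0.1136349098131751 0.1265691189944658 rect ((0.6131784319877625,
[... 2427 characters left out ...]
.12109043449163437, 0.029357805848121643), 89.56829071044922)
wait/bottle [272. 179.] 129 [0.699  0.3173 0.0979] z 0.08002005191504746 0.10519549595815998 rect ((0.6999966502189636, 0.3169389069080353), (0.025844726711511612, 0.02538081258535385), 62.65387725830078)
wait/bottle [283. 215.] 550 [0.6201 0.2933 0.0932] z 0.08059862888798765 0.10148843630883263 rect ((0.6210373640060425, 0.29367008805274963), (0.07347987592220306, 0.03498796373605728), 2.9548537731170654)
wait/bottle [286. 256.] 494 [0.5333 0.2891 0.0935] z 0.08122662212175148 0.09955320149100917 rect ((0.5332820415496826, 0.2895386219024658), (0.06560537964105606, 0.03486105799674988), 3.5297017097473145)
[0.5709 0.1378 0.1197]
```

View pics/crop1.png

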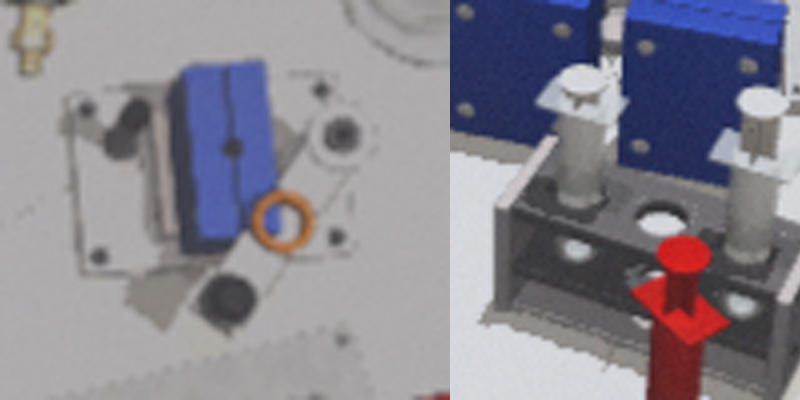

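Choice: filled syringe = the white one at side px (331,254), with its plunger out and its top at 141 mm. Not meant: the spent white one at (288,241) with its top at 125 mm, the red one at (311,300) and the purple one at (217,170). The crop shows the arm about 0.9 rad open, with the knob at (0.533, 0.166). I move over the knob first.

Emit:
carry_out --plan '[{"travel": [0.556, -0.578, 0], "roll": -1.71, "gripper": 0.4}, {"travel": [0.556, -0.578, 0], "roll": -1.71, "gripper": 0.4}, {"travel": [0.556, -0.578, 0], "roll": -1.71, "gripper": 0.4}, {"travel": [0.556, -0.578, 0], "roll": -1.71, "gripper": 0.4}, {"travel": [0.556, -0.578, 0], "roll": -1.71, "gripper": 0.4}, {"travel": [0.556, -0.578, 0], "roll": -1.71, "gripper": 0.4}, {"travel": [0.556, -0.578, 0], "roll": -1.71, "gripper": 0.4}, {"travel": [0.556, -0.578, 0], "roll": -1.71, "gripper": 0.4}, {"travel": [0.556, -0.578, 0], "roll": -1.71, "gripper": 0.4}, {"travel": [0.556, -0.578, 0], "roll": -1.71, "gripper": 0.4}, {"travel": [0.556, -0.578, 0], "roll": -1.71, "gripper": 0.4}, {"travel": [0.556, -0.578, 0], "roll": -1.71, "gripper": 0.4}]'

```text
clock: 2.85
tool_pos: [0.5142, 0.119, 0.2339]
tcp_rot: [[-0.501, 0.866, 0.001], [0.866, 0.501, -0.0], [-0.0, 0.001, -1.0]]
wrist_force: [1.4, -1.3, 0.8]
gripper_width: 0.0378
finger_force: 0.0
```

Emit:
carry_out --plan '[{"travel": [0.031, 0.039, 0], "roll": 0, "gripper": 0.4}, {"travel": [0.031, 0.039, 0], "roll": 0, "gripper": 0.4}, {"travel": [0.031, 0.039, 0], "roll": 0, "gripper": 0.4}]'

```text
clock: 3.22
tool_pos: [0.5315, 0.1629, 0.2334]
tcp_rot: [[-0.501, 0.866, -0.001], [0.866, 0.501, -0.0], [-0.0, -0.001, -1.0]]
wrist_force: [0.2, 0.4, -0.7]
gripper_width: 0.0377
finger_force: 0.0
```

```bash
python3 - <<'E'
from h import *
np.set_printoptions(precision=4,suppress=True)
s=state(); print(s["clock"],s["tool_pos"],s["tcp_rot"])
c=capture("wrist"); save(c,"w1"); print(-c["R"].T@c["t"])
v,u=np.mgrid[0:420,0:560]; d=c["depth"]; W=(np.stack([u,v,np.ones_like(u)],-1)@np.linalg.inv(c["mtx"]).T*d[...,None]-c["t"])@c["R"]
m=((d>0)&(W[...,2]>.143)&(W[...,2]<.156)&(W[...,0]>.5)&(W[...,0]<.6)).astype(np.uint8)
n,l,st,ce=cv2.connectedComponentsWithStats(m)
for i in range(1,n):
    if st[i,4]>50: w=W[l==i]; print(ce[i],st[i,4],cv2.minAreaRect(w[:,:2].astype(np.float32)),np.median(w[:,2]))
for l in ["black_knob","funnel","pivot_post"]:
    for e in find_in(c,l)[:2]: w=world(c,e["location"]); print(l,e["score"],w,pix(c,w))
E
```

```text
3.225 [0.5315 0.1629 0.2334] [[-0.5008  0.8656 -0.0006]
 [ 0.8656  0.5008 -0.0004]
 [-0.     -0.0008 -1.    ]]
[0.4912 0.2338 0.3849]
[277.3585 223.028 ] 357 ((0.5322058200836182, 0.16555550694465637), (0.017283983528614044, 0.015836570411920547), 29.501588821411133) 0.14988161865933058
black_knob 0.83 [0.5517 0.153  0.1202] [289. 235.]
funnel 0.79 [0.5521 0.156  0.1182] [291. 232.]
pivot_post 0.58 [0.5732 0.1814 0.0281] [313. 197.]
```

View pics/w1.png

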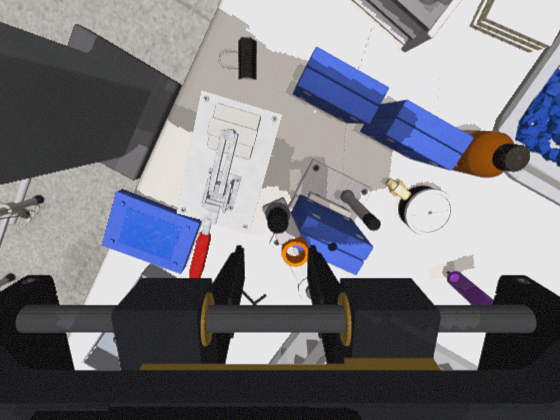

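Emit:
carry_out --plan '[{"travel": [0.002, 0.002, 0.04], "roll": 0, "gripper": 0.4}, {"travel": [0.002, 0.002, 0.08], "roll": 0, "gripper": 0.4}, {"travel": [0.002, 0.002, 0.083], "roll": 0, "gripper": 0.4}, {"travel": [0.002, 0.008, 0.083], "roll": 0, "gripper": 0.4}, {"travel": [0.004, 0.014, 0.083], "roll": 0, "gripper": 0.4}, {"travel": [0.006, 0.023, 0.083], "roll": 0, "gripper": 0.4}, {"travel": [0.009, 0.033, 0.083], "roll": 0, "gripper": 0.4}, {"travel": [0.0095, 0.044, 0.083], "roll": 0, "gripper": 0.4}, {"travel": [0.0095, 0.055, 0.083], "roll": 0, "gripper": 0.4}, {"travel": [0.0085, 0.063, 0.083], "roll": 0, "gripper": 0.4}, {"travel": [0.007, 0.07, 0.083], "roll": 0, "gripper": 0.4}, {"travel": [0.007, 0.07, 0.083], "roll": 0, "gripper": 0.4}]'

```text
clock: 4.92
tool_pos: [0.5896, 0.2043, 0.1505]
tcp_rot: [[-0.5, 0.866, 0.0], [0.866, 0.5, -0.0], [-0.0, 0.0, -1.0]]
wrist_force: [0.4, 0.0, 0.4]
gripper_width: 0.0379
finger_force: 0.0
```

```bash
cat >> h.py <<'E'
def look():
    np.set_printoptions(precision=4,suppress=True)
    s=state(); print(s["clock"],s["tool_pos"],s["wrist_force"],s["finger_force"])
    c=capture("top"); im=c["img"].astype(int)
    v,u=np.mgrid[0:420,0:560]; d=c["depth"]
    W=(np.stack([u,v,np.ones_like(u)],-1)@np.linalg.inv(c["mtx"]).T*d[...,None]-c["t"])@c["R"]
    box=(W[...,0]>.5)&(W[...,0]<.66)&(W[...,1]>.09)&(W[...,1]<.23)
    m=box&(im[...,0]>im[...,2]*1.7)&(im[...,0]>110)&(W[...,2]>.1)
    if m.sum()>5: print("orange",m.sum(),cv2.minAreaRect(W[m][:,:2].astype(np.float32)),W[m][:,2].max())
    return c,W
E
python3 - <<'E'
from h import *
c,W=look()
E
```

```text
4.925 [0.5896 0.2043 0.1505] [0.4267 0.0113 0.3896] 0.0
```

Emit:
carry_out --plan '[{"travel": [-0.002, 0.005, 0], "roll": 0, "gripper": 0.4}, {"travel": [-0.004, 0.01, 0], "roll": 0, "gripper": 0.4}, {"travel": [-0.005, 0.014, 0], "roll": 0, "gripper": 0.4}, {"travel": [-0.005, 0.014, 0], "roll": 0, "gripper": 0.4}]'

```text
clock: 5.48
tool_pos: [0.6024, 0.2064, 0.1504]
tcp_rot: [[-0.5, 0.866, -0.004], [0.866, 0.5, -0.002], [0.001, -0.004, -1.0]]
wrist_force: [-7.2, -3.8, 5.2]
gripper_width: 0.038
finger_force: 4.5
```

Emit:
carry_out --plan '[{"travel": [0, 0.003, 0], "roll": 0, "gripper": 0.4}, {"travel": [0, 0.003, 0], "roll": 0, "gripper": 0.4}]'

```text
clock: 5.72
tool_pos: [0.6028, 0.2067, 0.1501]
tcp_rot: [[-0.501, 0.866, -0.01], [0.866, 0.501, -0.004], [0.001, -0.01, -1.0]]
wrist_force: [-19.5, -12.4, 10.0]
gripper_width: 0.0384
finger_force: 11.2
```

Emit:
carry_out --plan '[{"travel": [0, -0.006, 0], "roll": 0, "gripper": 0.4}, {"travel": [0, -0.013, 0], "roll": 0, "gripper": 0.4}, {"travel": [0, -0.013, 0], "roll": 0, "gripper": 0.4}, {"travel": [0, -0.013, -0.05], "roll": 0, "gripper": 0.4}, {"travel": [0, -0.013, -0.1], "roll": 0, "gripper": 0.6}, {"travel": [0.09, -0.06, -0.1], "roll": 0, "gripper": 0.6}, {"travel": [0.15, -0.1, -0.1], "roll": 0, "gripper": 0.6}, {"travel": [0.15, -0.1, -0.1], "roll": 0, "gripper": 0.6}, {"travel": [0.15, -0.1, -0.1], "roll": 0, "gripper": 0.6}]'

```text
clock: 6.85
tool_pos: [0.4426, 0.2897, 0.2512]
tcp_rot: [[-0.503, 0.864, 0.001], [0.864, 0.503, 0.0], [0.0, 0.001, -1.0]]
wrist_force: [0.4, 0.2, -0.2]
gripper_width: 0.0567
finger_force: 0.0
```

```bash
python3 - <<'E'
from h import *
c,W=look(); print(state()["tcp_rot"])
z=W[...,2]; B=(W[...,0]>.5)&(W[...,0]<.64)&(W[...,1]>.09)&(W[...,1]<.23)
for nm,m in [("knob",B&(z>.138)),("arm",B&(z>.112)&(z<.136))]:
    n,l,st,ce=cv2.connectedComponentsWithStats(m.astype(np.uint8))
    for i in range(1,n):
        if st[i,4]>5: print(nm,st[i,4],cv2.minAreaRect(W[l==i][:,:2].astype(np.float32)))
w=capture("wrist"); 
a=cv2.resize(c["img"][195:275,300:390],(360,320),interpolation=cv2.INTER_CUBIC)
save({"img":np.hstack([a,cv2.resize(w["img"],(427,320))])},"c2")
for l in ["filled_syringe_barrel","filled_syringe","funnel"]:
    for e in find_in(w,l)[:3]: p=world(w,e["location"]); print(l,e["score"],p,pix(w,p))
E
```

```text
6.85 [0.4426 0.2897 0.2512] [ 0.3626  0.1968 -0.1532] 0.0
orange 51 ((0.5977551341056824, 0.16110946238040924), (0.02197938598692417, 0.02190513163805008), 43.46292495727539) 0.1309684776321866
[[-0.5022  0.8647  0.0013]
 [ 0.8647  0.5022  0.0004]
 [-0.0003  0.0013 -1.    ]]
knob 81 ((0.6322689056396484, 0.10307727754116058), (0.0259141493588686, 0.015295224264264107), 88.83338165283203)
knob 60 ((0.595524787902832, 0.20026884973049164), (0.015809983015060425, 0.016717294231057167), 43.61795425415039)
arm 489 ((0.6006438732147217, 0.1574230194091797), (0.10667978227138519, 0.03395860642194748), 88.41543579101562)
filled_syringe_barrel 0.87 [0.4731 0.4907 0.102 ] [421.  26.]
filled_syringe_barrel 0.68 [0.4689 0.4055 0.1153] [365. 113.]
filled_syringe 0.77 [0.4813 0.4877 0.1028] [427.  35.]
filled_syringe 0.75 [0.4695 0.408  0.1141] [367. 111.]
filled_syringe 0.52 [0.5764 0.1824 0.0112] [317. 295.]
funnel 0.62 [0.5861 0.1784 0.1216] [335. 355.]
funnel 0.18 [0.4712 0.4022 0.1146] [365. 118.]
```

View pics/c2.png

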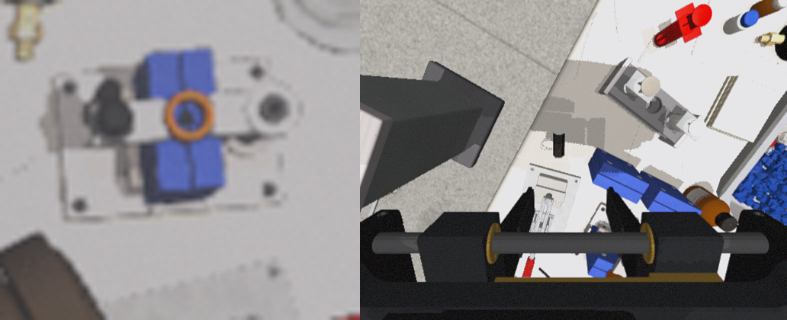

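```bash
python3 - <<'E'
from h import *
np.set_printoptions(precision=4,suppress=True)
c=capture("wrist"); v,u=np.mgrid[0:420,0:560]; d=c["depth"]
W=(np.stack([u,v,np.ones_like(u)],-1)@np.linalg.inv(c["mtx"]).T*d[...,None]-c["t"])@c["R"]
near=np.hypot(W[...,0]-.476,W[...,1]-.408)<.035
for a,b in [(.137,.147),(.109,.119)]:
    m=near&(W[...,2]>a)&(W[...,2]<b); P=W[m]; r=cv2.minAreaRect(P[:,:2].astype(np.float32)); print(a,m.sum(),r); print(cv2.boxPoints(r))
pts=[pix(c,[.476,.408,.113])]; x,y=map(int,pts[0]); print(x,y)
save({"img":cv2.resize(c["img"][max(0,y-50):y+50,x-60:x+60],(720,600),interpolation=cv2.INTER_CUBIC)},"c3")
E
```

```text
0.137 546 ((0.473722904920578, 0.40791454911231995), (0.020105764269828796, 0.0197992492467165), 30.133440017700195)
[[0.4601 0.4114]
 [0.47   0.3943]
 [0.4874 0.4044]
 [0.4774 0.4215]]
0.109 588 ((0.4737606346607208, 0.40759310126304626), (0.02080303058028221, 0.03617309033870697), 84.13013458251953)
[[0.4547 0.3991]
 [0.4907 0.3954]
 [0.4928 0.4161]
 [0.4568 0.4198]]
372 112
```

View pics/c3.png

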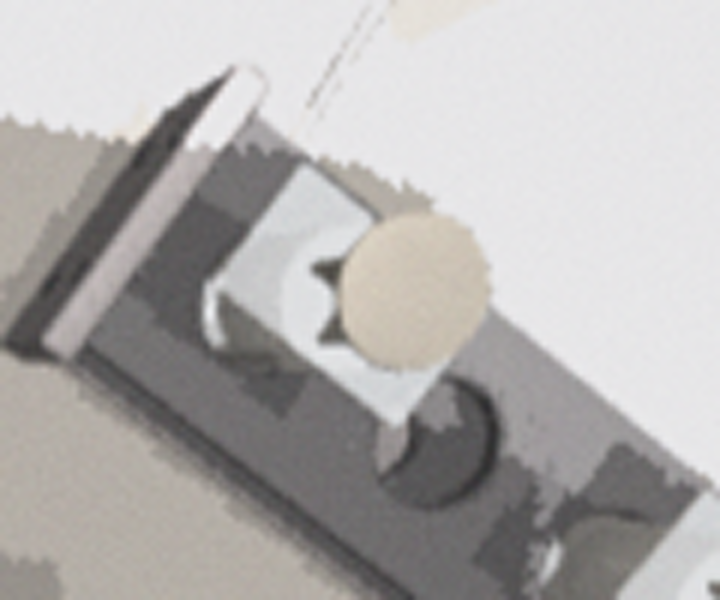

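Emit:
carry_out --plan '[{"travel": [0.0865, 0.0866, 0], "roll": -0.942, "gripper": 0.5}, {"travel": [0.0865, 0.0866, 0], "roll": -0.942, "gripper": 0.5}, {"travel": [0.0865, 0.0866, 0], "roll": -0.942, "gripper": 0.5}, {"travel": [0.0865, 0.0866, 0], "roll": -0.942, "gripper": 0.5}, {"travel": [0.0865, 0.0866, 0], "roll": -0.942, "gripper": 0.5}, {"travel": [0.0865, 0.0866, 0.0], "roll": -0.942, "gripper": 0.5}, {"travel": [0.0865, 0.0866, 0.04], "roll": -0.942, "gripper": 0.5}, {"travel": [0.0865, 0.0866, 0.04], "roll": -0.942, "gripper": 0.5}]'

```text
clock: 8.15
tool_pos: [0.4758, 0.4056, 0.2083]
tcp_rot: [[-0.994, 0.109, -0.004], [0.109, 0.994, -0.003], [0.004, -0.003, -1.0]]
wrist_force: [-0.9, 0.9, -0.2]
gripper_width: 0.0476
finger_force: 0.0
```

```bash
python3 - <<'E'
from h import *
np.set_printoptions(precision=4,suppress=True)
s=state(); print(s["clock"],s["tool_pos"],s["tcp_rot"],s["qpos"])
for n in ["wrist","side"]:
    c=capture(n); v,u=np.mgrid[0:420,0:560]; d=c["depth"]
    W=(np.stack([u,v,np.ones_like(u)],-1)@np.linalg.inv(c["mtx"]).T*d[...,None]-c["t"])@c["R"]
    near=np.hypot(W[...,0]-.474,W[...,1]-.408)<.035
    for a,b in [(.137,.147),(.109,.119)]:
        P=W[near&(W[...,2]>a)&(W[...,2]<b)&(d>0)]
        if len(P)>20: print(n,a,len(P),cv2.minAreaRect(P[:,:2].astype(np.float32)))
    red=(c["img"][...,0]>120)&(c["img"][...,1]<60)&(np.hypot(W[...,0]-.48,W[...,1]-.49)<.05)
    if red.sum(): print("red",W[red].min(0),W[red].max(0))
E
```

```text
8.15 [0.4758 0.4056 0.2083] [[-0.994   0.1089 -0.004 ]
 [ 0.1089  0.994  -0.0028]
 [ 0.0037 -0.0033 -1.    ]] [ 0.6004  0.5179  1.5841 -0.0001  1.0445 -0.8612]
wrist 0.137 552 ((0.4738180935382843, 0.4079146385192871), (0.019710388034582138, 0.020312592387199402), 20.1585636138916)
wrist 0.109 520 ((0.4740011990070343, 0.40786173939704895), (0.020679982379078865, 0.03609123080968857), 84.63176727294922)
red [0.4621 0.4752 0.0295] [0.5006 0.5097 0.1324]
side 0.137 83 ((0.4736316204071045, 0.4093245267868042), (0.01965975947678089, 0.01832433044910431), 9.388886451721191)
side 0.109 176 ((0.47359463572502136, 0.40891316533088684), (0.022011615335941315, 0.03606157377362251), 84.02120208740234)
red [0.4627 0.4798 0.0165] [0.502  0.5113 0.1321]
```

Emit:
carry_out --plan '[{"travel": [0, 0, 0.03], "roll": 0, "gripper": 0.5}, {"travel": [0, 0, 0.06], "roll": 0, "gripper": 0.5}, {"travel": [0, 0, 0.09], "roll": 0, "gripper": 0.5}, {"travel": [0, 0, 0.113], "roll": 0, "gripper": 0.5}, {"travel": [0, 0, 0.113], "roll": 0, "gripper": 0.5}, {"travel": [0, 0, 0.113], "roll": 0, "gripper": 0.5}]'

```text
clock: 9.0
tool_pos: [0.4771, 0.407, 0.0993]
tcp_rot: [[-0.994, 0.105, 0.002], [0.105, 0.994, 0.001], [-0.002, 0.001, -1.0]]
wrist_force: [0.7, 0.4, -0.4]
gripper_width: 0.0476
finger_force: 0.0
```

Emit:
carry_out --plan '[{"travel": [0, 0, 0], "roll": 0, "gripper": 0.12}, {"travel": [0, 0, 0], "roll": 0, "gripper": 0.12}, {"travel": [0, 0, 0], "roll": 0, "gripper": 0.12}, {"travel": [0, 0, 0], "roll": 0, "gripper": 0.12}, {"travel": [0, 0, 0], "roll": 0, "gripper": 0.12}, {"travel": [0, 0, 0], "roll": 0, "gripper": 0.12}]' --grip_force 12

```text
clock: 9.75
tool_pos: [0.4765, 0.4068, 0.0978]
tcp_rot: [[-0.995, 0.105, 0.001], [0.105, 0.995, 0.001], [-0.001, 0.001, -1.0]]
wrist_force: [-0.2, 3.1, 1.2]
gripper_width: 0.0209
finger_force: 12.0
```

Emit:
carry_out --plan '[{"travel": [0, 0, -0.01], "roll": 0, "gripper": 0.12}, {"travel": [0, 0, -0.025], "roll": 0, "gripper": 0.12}, {"travel": [0, 0, -0.045], "roll": 0, "gripper": 0.12}, {"travel": [0, 0, -0.07], "roll": 0, "gripper": 0.12}, {"travel": [0, 0, -0.095], "roll": 0, "gripper": 0.12}, {"travel": [0, 0, -0.12], "roll": 0, "gripper": 0.12}, {"travel": [0, 0, -0.14], "roll": 0, "gripper": 0.12}, {"travel": [0, 0, -0.155], "roll": 0, "gripper": 0.12}, {"travel": [0, 0, -0.155], "roll": 0, "gripper": 0.12}, {"travel": [0, 0, -0.155], "roll": 0, "gripper": 0.12}]'

```text
clock: 11.0
tool_pos: [0.476, 0.4063, 0.2519]
tcp_rot: [[-0.995, 0.105, -0.001], [0.105, 0.995, -0.001], [0.001, -0.001, -1.0]]
wrist_force: [0.1, -0.4, -0.7]
gripper_width: 0.0213
finger_force: 12.0
```

```bash
cat >> h.py <<'E'
def syr(name="side"):
    "slices of the held syringe below the fingers: axis x,y vs z from a camera, relative to TCP"
    s=state(); p=np.array(s["tool_pos"]); c=capture(name); v,u=np.mgrid[0:420,0:560]; d=c["depth"]
    W=(np.stack([u,v,np.ones_like(u)],-1)@np.linalg.inv(c["mtx"]).T*d[...,None]-c["t"])@c["R"]
    n=(np.hypot(W[...,0]-p[0],W[...,1]-p[1])<.03)&(d>0)&(W[...,2]<p[2]-.021)&(W[...,2]>p[2]-.1)
    print(s["clock"],p,s["tcp_rot"],"w",s["gripper_width"],"f",s["finger_force"])
    P=W[n]-p
    if len(P):
        print("lowest",P[:,2].min())
        for a in np.arange(-.095,-.02,.01):
            q=P[(P[:,2]>a)&(P[:,2]<=a+.01)]
            if len(q)>3: print(round(a,3),len(q),"x",q[:,0].min(),q[:,0].max(),"y",q[:,1].min(),q[:,1].max())
    return c,W,p
E
python3 - <<'E'
from h import *
np.set_printoptions(precision=4,suppress=True)
c,W,p=syr()
u,v=map(int,pix(c,p)); save({"img":cv2.resize(c["img"][max(0,v-40):v+110,u-75:u+75],(600,600),interpolation=cv2.INTER_CUBIC)},"s3")
print(pix(c,p),pix(c,p-[0,0,.085]),(u-75,v-40))
E
```

```text
11.0 [0.476  0.4063 0.2519] [[-0.9945  0.1046 -0.001 ]
 [ 0.1046  0.9945 -0.0009]
 [ 0.0009 -0.001  -1.    ]] w 0.02127079456787214 f 11.99295960366726
lowest -0.08382872187690685
-0.085 13 x -0.008446644611949494 -0.0010222402843291234 y -0.00044649301163407484 0.003770387460400537
-0.075 32 x -0.013100679514989777 0.005150385077314912 y 0.002433477107484927 0.01119629782999182
-0.065 69 x -0.012789523367772448 0.006010881075730834 y -0.0022131659220241406 0.012996247585094989
-0.055 73 x -0.013022777346954673 0.007569820951397077 y -5.84903416479543e-05 0.011987772539958363
-0.045 72 x -0.012981404844724376 0.006668830139425486 y -0.0004370041246803402 0.012130967423662153
-0.035 77 x -0.012912481784185581 0.007443931893828193 y -0.0015919678260533643 0.011638585407091284
-0.025 25 x -0.013065321331834523 0.0037174552984522435 y 0.0006631140685160464 0.012215479123420692
[338. 177.] [333. 222.] (263, 137)
```

View pics/s3.png

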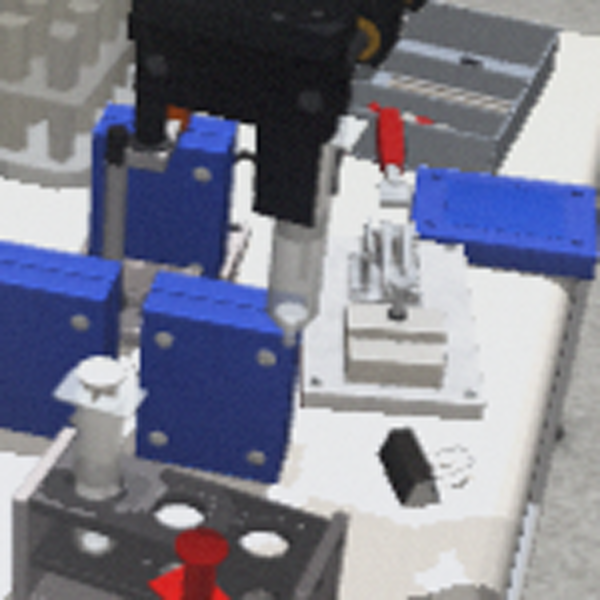

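Emit:
carry_out --plan '[{"travel": [-0.01, -0.015, 0], "roll": 0, "gripper": 0.12}, {"travel": [-0.03, -0.045, 0], "roll": 0, "gripper": 0.12}, {"travel": [-0.05, -0.075, 0], "roll": 0, "gripper": 0.12}, {"travel": [-0.07, -0.105, 0], "roll": 0, "gripper": 0.12}, {"travel": [-0.09, -0.138, 0], "roll": 0, "gripper": 0.12}, {"travel": [-0.11, -0.17, 0], "roll": 0, "gripper": 0.12}, {"travel": [-0.13, -0.2, 0], "roll": 0, "gripper": 0.12}, {"travel": [-0.143, -0.22, 0], "roll": 0, "gripper": 0.12}, {"travel": [-0.15, -0.232, 0], "roll": 0, "gripper": 0.12}, {"travel": [-0.15, -0.232, 0], "roll": 0, "gripper": 0.12}, {"travel": [-0.15, -0.232, 0], "roll": 0, "gripper": 0.12}]'

```text
clock: 12.42
tool_pos: [0.6008, 0.1608, 0.2526]
tcp_rot: [[-0.995, 0.104, -0.0], [0.104, 0.995, 0.0], [0.0, 0.0, -1.0]]
wrist_force: [0.2, 0.1, -1.3]
gripper_width: 0.0211
finger_force: 12.0
```

```bash
python3 - <<'E'
from h import *
c,W,p=look()[0],None,None
c,W,p=syr()
im=c["img"].astype(int); B=(abs(W[...,0]-.6)<.06)&(abs(W[...,1]-.16)<.06)
m=B&(im[...,0]>im[...,2]*1.7)&(im[...,0]>110)&(W[...,2]>.105)
P=W[m]; print("orange side",len(P),P.min(0),P.max(0))
x,y=map(int,pix(c,[.599,.161,.126])); save({"img":cv2.resize(c["img"][y-50:y+30,x-40:x+40],(600,600),interpolation=cv2.INTER_CUBIC)},"s4"); print(x-40,y-50)
E
```

```text
12.425 [0.6008 0.1608 0.2526] [ 0.1615  0.0818 -1.2781] 11.992910653352737
12.475 [0.6008 0.161  0.2526] [[-0.9946  0.1036 -0.0001]
 [ 0.1036  0.9946  0.    ]
 [ 0.0001  0.     -1.    ]] w 0.020768593259058804 f 11.992931440472603
lowest -0.08473339732386034
-0.085 12 x -0.004940588856010786 -0.00025740420895215 y 0.0006306209409794317 0.004966599871625399
-0.075 25 x -0.01311995410566924 0.0053213474700760655 y 0.0018920139436630345 0.010915734194284266
-0.065 46 x -0.013460718041468867 0.006051132148951477 y 0.00012811938444634574 0.013219043887385012
-0.055 46 x -0.013306627244564995 0.007423960978047983 y -0.0022416083364737993 0.01135326674761733
-0.045 48 x -0.013091693151457306 0.0063427962848257025 y -0.0006017759096139108 0.012759517309203078
-0.035 44 x -0.01351189551496157 0.004702581980484122 y 0.0014281381165697493 0.012878908080716983
-0.025 20 x -0.013198727711298708 0.004233919828212196 y 0.0025212107311696763 0.01313564804985512
orange side 18 [0.5861 0.1475 0.1172] [0.601  0.1738 0.1279]
264 110
```

View pics/s4.png

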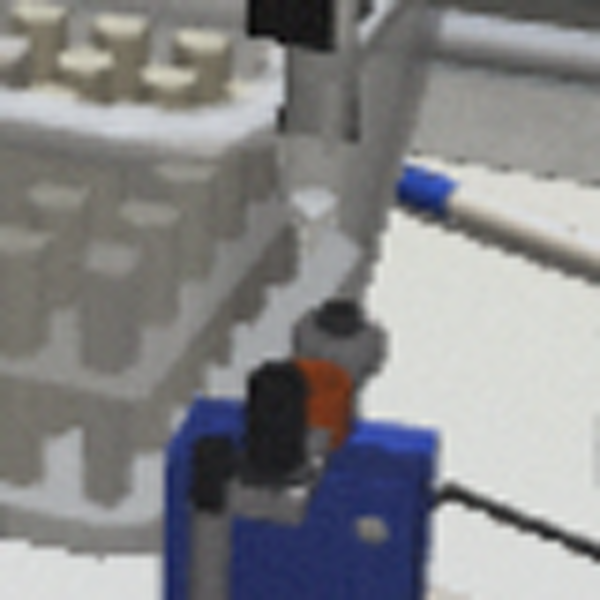

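Emit:
carry_out --plan '[{"travel": [-0.0015, -0.001, 0], "roll": 0, "gripper": 0.12}, {"travel": [-0.0015, -0.001, 0.008], "roll": 0, "gripper": 0.12}, {"travel": [-0.0015, -0.001, 0.016], "roll": 0, "gripper": 0.12}, {"travel": [-0.0015, -0.001, 0.024], "roll": 0, "gripper": 0.12}, {"travel": [-0.0015, -0.001, 0.03], "roll": 0, "gripper": 0.12}, {"travel": [-0.0015, -0.001, 0.03], "roll": 0, "gripper": 0.12}, {"travel": [-0.0015, -0.001, 0.03], "roll": 0, "gripper": 0.12}, {"travel": [-0.0015, -0.001, 0.03], "roll": 0, "gripper": 0.12}]'

```text
clock: 13.52
tool_pos: [0.6027, 0.159, 0.2229]
tcp_rot: [[-0.995, 0.105, 0.001], [0.105, 0.995, -0.0], [-0.001, 0.0, -1.0]]
wrist_force: [-0.6, 0.4, -0.5]
gripper_width: 0.021
finger_force: 12.0
```

```bash
python3 - <<'E'
from h import *
np.set_printoptions(precision=4,suppress=True)
c,W,p=syr()
x,y=map(int,pix(c,[.599,.161,.126])); print(x-30,y-40,pix(c,[.599,.161,.126]),pix(c,p+[-.0033,.0013,-.0855]))
a=cv2.resize(c["img"][y-40:y+20,x-30:x+30],(400,400),interpolation=cv2.INTER_CUBIC)
w=capture("wrist"); q=[.599,.161,.126]; x,y=map(int,pix(w,q)); print(x,y)
y0=min(max(y-40,0),340);x0=min(max(x-40,0),480)
save({"img":np.hstack([a,cv2.resize(w["img"][y0:y0+80,x0:x0+80],(400,400),interpolation=cv2.INTER_CUBIC)])},"s5")
for l in ["filled_syringe_nozzle","funnel"]:
  for k in (c,w):
    for e in find_in(k,l)[:1]: print(l,e["score"],world(k,e["location"]))
E
```

```text
13.525 [0.6027 0.159  0.2229] [[-0.9945  0.1046  0.0005]
 [ 0.1046  0.9945 -0.    ]
 [-0.0005  0.     -1.    ]] w 0.020961083543124266 f 11.99282594025135
lowest -0.09981757032630323
-0.085 11 x -0.005489792969364249 -7.233102222936605e-05 y -0.0016387264514987065 0.004329732563267852
-0.075 24 x -0.013448022876440091 0.0050472220519562905 y 0.0013534251738229197 0.011422674518762665
-0.065 41 x -0.013410704628919135 0.0049000658310474066 y -0.001180939859366903 0.014827992908452658
-0.055 44 x -0.013245913016843969 0.005924258674760652 y -0.00021205838629445584 0.011772429417074931
-0.045 43 x -0.013158217631000446 0.0071249521005081196 y -0.001881274875210559 0.011906924903619498
-0.035 47 x -0.013029942856970678 0.007237477377410317 y -0.0019469595524297667 0.01118086097504542
-0.025 17 x -0.013006606157498823 0.004460873393820508 y 0.0005070275294923043 0.010958460434369183
274 120 [304. 160.] [304. 155.]
278 217
filled_syringe_nozzle 0.91 [0.4817 0.4947 0.0877]
filled_syringe_nozzle 0.61 [0.5914 0.1583 0.241 ]
funnel 0.7 [0.5924 0.2028 0.1249]
funnel 0.82 [0.5916 0.1604 0.1184]
```

View pics/s5.png

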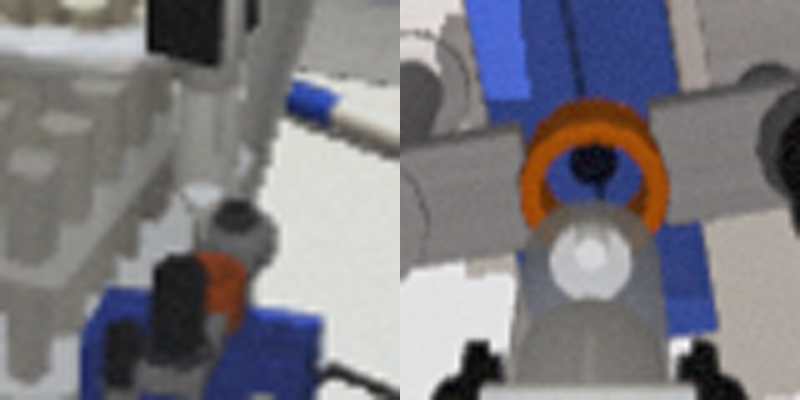

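```bash
python3 - <<'E'
from h import *
from scipy.optimize import least_squares
np.set_printoptions(precision=4,suppress=True)
p=np.array(state()["tool_pos"])
def pj(c,X):
    q=(np.asarray(X)@c["R"].T+c["t"])@c["mtx"].T; return q[:,:2]/q[:,2:]
th=np.linspace(0,2*np.pi,60)
for n in ["wrist","side"]:
    c=capture(n); im=c["img"].astype(int); o=((im[...,0]>im[...,2]*1.7)&(im[...,0]>110)).astype(np.uint8)
    x,y=map(int,pix(c,[.599,.161,.126])); o[:max(0,y-25)]=0;o[y+25:]=0;o[:,:x-25]=0;o[:,x+25:]=0
    vv,uu=np.nonzero(o); print(n,"orange px",uu.min(),uu.max()+1,vv.min(),vv.max()+1)
    for X in ([.599,.161],[.5978,.1611]):
        q=np.vstack([pj(c,np.c_[X[0]+.013*np.cos(th),X[1]+.013*np.sin(th),0*th+z]) for z in (.118,.126)])+.5
        print(X,"pred",q.min(0),q.max(0))
    print("nozzle pred",pj(c,[p+[-.0033,.0013,-.0855],p+[-.0033,.0003,-.0855]]))
    if n=="wrist": save({"img":cv2.resize(c["img"][180:260,238:318],(600,600),interpolation=cv2.INTER_NEAREST)},"s6")
E
```

```text
wrist orange px 262 292 201 224
[0.599, 0.161] pred [263.0989 200.3669] [293.821  232.0248]
[0.5978, 0.1611] pred [263.0516 199.0048] [293.8151 230.7039]
nozzle pred [[277.1917 221.6557]
 [275.9665 221.7772]]
side orange px 304 310 158 167
[0.599, 0.161] pred [298.0746 157.8499] [310.3742 167.1194]
[0.5978, 0.1611] pred [298.5919 157.9688] [310.8997 167.2441]
nozzle pred [[304.     155.5191]
 [304.1384 155.3069]]
```

```bash
python3 -c "
from cell import *
print(hand_in())"
```

```text
the job is handed in; nothing more can be done
None
```

I've handed the job in, but the hand-in returned no verdict: the retaining arm is home against its stop pin, and the gripper holds the filled syringe upright about 11 mm above the funnel's rim, within about 2 mm of its axis by camera.

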